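# Clear the dry box and crack its sealed lid open

### The job

Lift the small steel pail with the arched handle off the lid of the dry box and set it down gently and upright, wholly on the round cork mat. Then take the dry box's lid by its bar, pull until the sticky seal lets go, and finish holding the lid just ajar by the bar, its front edge three to four centimetres above the box, without throwing it wide open; the program ends while still holding it. Leave the other things on the worktop where they are.

Things in the scene. Friction and masses are not known exactly. Their poses are not given: they have to be found in the camera images.
- dry_box: grey dry-storage box, screwed to the worktop, case 200 mm (its x) x 160 mm (its y) x 80 mm high, round gauge on its front; origin: centre of its underside. Its front faces its -x, towards the robot; turned at most 0.3 rad
- lid_angle (a joint): angle of the aluminium lid, rad: 0 shut, growing as its front edge rises about the hinge at the back (front edge rises about 20 mm for each 0.1 rad). Lid plate 12 mm thick, top 92 mm above the worktop. The rubber seal along the front resists with about 15 N (vertical pull at the bar) within the first 0.02 rad and lets go by 0.06 rad; above that only the lid's weight (about 1.5 N at the bar) must be held. Let go, the lid falls back onto its seal
- dry_lid: the lid; origin: middle of its hinge line, at the box's back top edge (100 mm behind the box's centre, 80 mm up); the hinge line runs along the box's y
- lid_bar (a point): steel bar of the lid, round, 12 mm thick, running along the box's y, 78 mm free between its two posts; its underside is 22 mm above the lid's top. This point: centre of the bar, 190 mm in front of and 40 mm above the hinge line with the lid shut (120 mm above the worktop). It turns with the lid; its y is the bar's length
- pail: small open steel pail, loose, 0.17 to 0.33 kg, 62 mm wide at the foot, 70 mm at the rim (78 mm over the handle rivets), 70 mm high, with a fixed arched handle in its y-z plane, 128 mm high over all; starts on the middle of the lid. Origin: centre of its underside, z up
- pail_grip (a point): centre of the wooden grip on top of the pail's handle, 120 mm above the pail's underside; the grip is 14 mm thick (pail's x), 44 mm long (pail's y) and 16 mm high
- mat: round cork mat fixed on the worktop, 120 mm dia, 4 mm thick, beside the box on the left or right; origin: centre of its underside
- oil_bottle: bystander, to be left alone: cream oil bottle with a spout, 42 mm dia, 124 mm tall; origin: centre of its underside
- snap_dish: bystander, to be left alone: shallow steel dish of snap fasteners, 68 mm dia, 19 mm tall; origin: centre of its underside
- die_tall: bystander, to be left alone: steel setting die, 22 mm dia, 45 mm tall; origin: centre of its underside
- die_short: bystander, to be left alone: dark setting die, 22 mm dia, 38 mm tall; origin: centre of its underside
- scissors: bystander, to be left alone: scissors lying flat, 199 mm long, 9 mm thick; origin: centre of its underside
- screwdriver: bystander, to be left alone: screwdriver lying flat, 187 mm long, 25 mm thick; origin: centre of its underside
- spool_a: bystander, to be left alone: thread spool, 33 mm dia, 55 mm tall; origin: centre of its underside
- spool_b: bystander, to be left alone: thread spool, 33 mm dia, 55 mm tall; origin: centre of its underside
Not all that is in view belongs to the job. Several things have the shape of the mat; the one meant has the colours described above.

How it is judged:
On the way, in this order (a step that is already met when the one before it is completed fails the run):
1. the pail stands upright on the mat, let go, with the lid still shut (horizontal distance between pail and mat below 0.025 m and height (world z) of pail below 0.008 m and angle between pail's own z axis and vertical below 0.1 rad and contact force between each of the arm, the fingers and pail below 0.1 N and linear speed of pail below 0.02 m/s and value of joint lid_angle below 0.03 rad), for 0.2 s.
2. the lid is pulled free of its seal by the bar (value of joint lid_angle above 0.07 rad and contact force between the fingers and dry_lid above 0.5 N), for 0.1 s.
At the end, for the whole second after the job is handed in: the fingers hold the lid by its bar (grasp point within 60 mm of the bar's centre), the lid is still and 0.10 to 0.28 rad open (front edge 20 to 56 mm up), and the pail stands let go and upright wholly on the mat (centre within 25 mm of the mat's) (value of joint lid_angle between 0.1 and 0.28 rad and distance between the grasp point and lid_bar below 0.06 m and velocity of joint lid_angle between -0.05 and 0.05 rad/s and contact force between the fingers and dry_lid above 0.5 N and horizontal distance between pail and mat below 0.025 m and height (world z) of pail below 0.008 m and angle between pail's own z axis and vertical below 0.1 rad and contact force between each of the arm, the fingers and pail below 0.1 N and linear speed of pail below 0.02 m/s); the arm keeps its last pose, push and grip.
It fails at once if the lid is thrown wide open (over 0.5 rad) (value of joint lid_angle above 0.5 rad).
It fails at once if the pail is tipped over 0.6 rad (angle between pail's own z axis and vertical above 0.6 rad).
It fails at once if the pail is dropped or thrown down (over 0.6 m/s within 20 mm of the worktop) (height (world z) of pail below 0.02 m and linear speed of pail above 0.6 m/s).
It fails at once if a bystander is displaced by more than 30 mm (distance of any of oil_bottle, snap_dish, die_tall, die_short, scissors, screwdriver, spool_a, spool_b from where it was at the start of the episode above 0.03 m).
It also fails if it takes over 58 s, if anything falls off the work surface, if the arm or the gripper's body presses on something with over 40 N, if the wrist force passes 120 N, or if a joint passes its speed limit or range.

### The arm

A 6-joint arm with a two-finger parallel gripper is mounted at the origin on a cart in front of the work surface, level with it; the furniture and walls round the work are solid. World frame = base frame: x ahead of the robot, y to its left, z up, the work surface at z = 0. Lengths are in m, angles in rad, forces in N, time in s.
With the tool pointing down it reaches from about 0.25 to 0.775 m from the base axis. Payload 4 kg.
Tool frame: the origin (TCP) lies on the centre line of the jaws, within the pads' length; the fingertips stand 25 mm ahead of it and the grasp point (between the pads) lies 6 mm ahead of it; z points along the fingers, y is the line along which they close (so a half turn about z gives the same grasp; the last joint's range is limited). The gripper opens to 94 mm and grips with 3 to 60 N. Pads are 16 mm wide; open, the fingers measure 119 mm over their backs; the gripper's body (75 mm by 177 mm) begins 78 mm behind the grasp point.
Start: joints at [1.205, 0.087, 1.371, -0, 1.684, -0.103], TCP at [0.143, 0.531, 0.231] pointing down, gripper open.
Joint ranges: [-3.1, 3.1], [-0.76, 2.03], [0.27, 2.55], [-1.08, 4.22], [0.17, 2.65], [-2.57, 2.57]. Speed limits (rad/s): [2.79, 2.79, 3.14, 3.14, 3.14, 3.14].

### API

Orientations are given as [roll, pitch, yaw] about the fixed x, y, z axes, in that order (R = Rz(yaw) Ry(pitch) Rx(roll)).
In Python, from bench import robot, imaging gives the robot as it stands. The module is installed in compiled form; this text tells all that it offers.
- The arm moves only by the tool drive_tool, never from a script. Its argument "series" is a list of rows, each a list of 3 entries, a list of its own where there are three numbers: the finger opening in m, from 0 to 0.094, then the shift along the tool's x, y, z in m, then the turn, a rotation vector about the tool's x, y, z in rad. A call has 1 to 5 rows; each row is the pose to reach, as a shift and turn from the pose commanded when the call began, along the tool's axes at that moment; what a row does not reach only later rows make up. A row lasts 1/8 s, in which the tool goes at most 62.5 mm and 10.7 degrees, less where a joint would pass 70% of its speed; a pose out of reach is approached as far as the arm can. A call with a gripper value outside its range is refused whole. The fingers move at their own pace and stop on an object; the grip force is fixed at half the most. Time passes only in rows, so rows that repeat a pose let the fingers close. It gives the time, the measured TCP pose, the force, the opening and the grip force at its end, in the units of the state.
- robot.get_obs(): the state, without advancing time (a new reading comes with each control period).
- imaging.snapshot(name): name is "scene" or "side" or "wrist"; returns the picture (420x560x3 uint8, red, green, blue); there is no depth.
- imaging.get_calibration(name): a dict with "intrinsics" (3x3 intrinsics, pixels), "k1" (the pictures are not rectified: a ray, as slopes to the right and down, at radius r is drawn at 1 + k1 r^2 times it, then the intrinsics apply), "position" and "rotation" of the camera in the world. Camera axes: x right, y up, looking along -z (the intrinsics and any distortion apply to the point x, -y, -z); pixel columns grow to the right and rows downward; lengths in m; the calibration is good to about 2 mm. A picture is of the moment at which its call begins: read the wrist's pose just before it. get_calibration takes no time and is no camera call; for the wrist camera it gives the pose at the moment of the call.
- robot.close_job(): hands the job in; it is judged then, once.
The state is a dict: "time": time; "joint_positions": joint angles; "qvel": joint speeds; "joint_torque": joint torques, N m; "tool_pos": TCP position; "ee_rot": TCP orientation; "wrist_force": force on the tool from outside, world axes, zero at the start; "wrist_torque": the same for the moment, N m; "width": finger opening in m; "finger_force": force on a finger pad.
Only numpy, scipy, OpenCV 4.12 (cv2) and the standard library are available. Lean on these libraries where they do the work, as an engineer would, in place of code of your own. Each camera call takes 0.05 s, during which the arm holds its last target. There are 200 camera calls.

## Working session

There is one attempt and no reset: what is moved stays moved. The work goes in short steps, Python scripts to look and compute and a tool call to move; the robot and the scene stay as the last step left them, time stands still between calls to the robot, and variables do not carry over. Pictures are saved under pics/ and viewed, at most 10 in all, crops included, and the job is handed in when it is done.

Besides the shell and the picture viewer there is one more tool, called after "Emit:" as name([rows], argument=value, ...), one row to a line, values as JSON. drive_tool: Moves the arm, as the interface text tells. Its arguments: {"type":"object","properties":{"series":{"type":"array"}},"required":["series"]}

```bash
mkdir -p pics; cat > h.py <<'E'
import numpy as np, cv2
from bench import robot, imaging
def snap(n,f):
    c=imaging.get_calibration(n); p=imaging.snapshot(n); cv2.imwrite('pics/'+f,p[:,:,::-1]); return c
def ray(c,u,v):
    K=np.array(c['intrinsics']); x=(u-K[0,2])/K[0,0]; y=(v-K[1,2])/K[1,1]
    a,b=x,y
    for _ in range(20):
        s=1+c['k1']*(a*a+b*b); a,b=x/s,y/s
    d=np.array(c['rotation'])@np.array([a,-b,-1]); return np.array(c['position']),d
def atz(c,u,v,z):
    o,d=ray(c,u,v); return o+d*(z-o[2])/d[2]
def proj(c,P):
    q=np.array(c['rotation']).T@(np.array(P)-np.array(c['position'])); a,b=q[0]/-q[2],-q[1]/-q[2]
    s=1+c['k1']*(a*a+b*b); K=np.array(c['intrinsics']); return K[0,0]*a*s+K[0,2],K[1,1]*b*s+K[1,2]
E
python3 - <<'E'
from h import *
for n in('scene','side'):
    c=snap(n,n+'0.png'); print(n,c['position'])
    p='pics/'+n+'0.png'; cv2.imwrite(p,cv2.resize(cv2.imread(p),(800,600),interpolation=cv2.INTER_CUBIC))
o=robot.get_obs(); print(o['time'],o['tool_pos'],o['ee_rot'],o['width'],o['wrist_force'])
E
```

```text
scene [-0.10642568 -0.33523038  1.15089703]
side [ 1.00231231 -0.60823943  0.84653347]
0.1 [0.14274106 0.53071457 0.22941734] [-3.13962459e+00 -1.83741134e-04  2.87876649e+00] 0.09417111328793067 [-0.76936442 -0.59773094  0.01849268]
```

View pics/scene0.png

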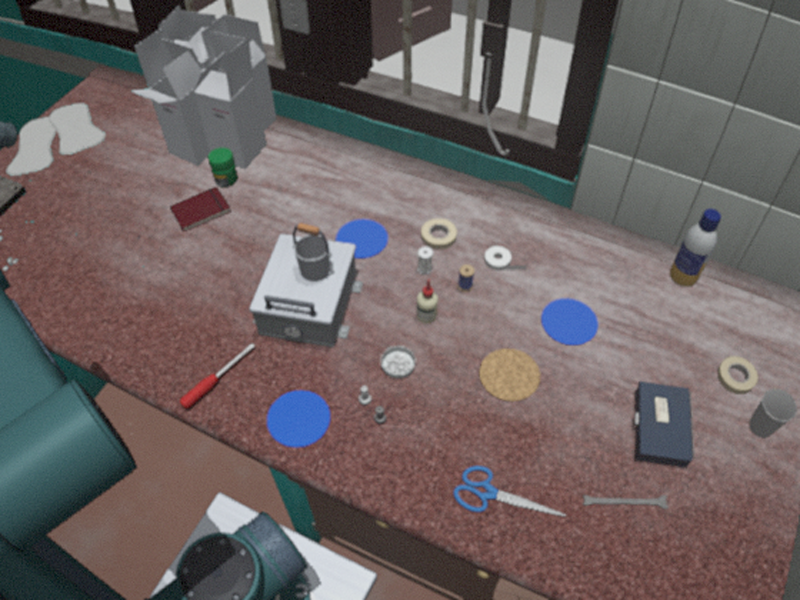

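View pics/side0.png

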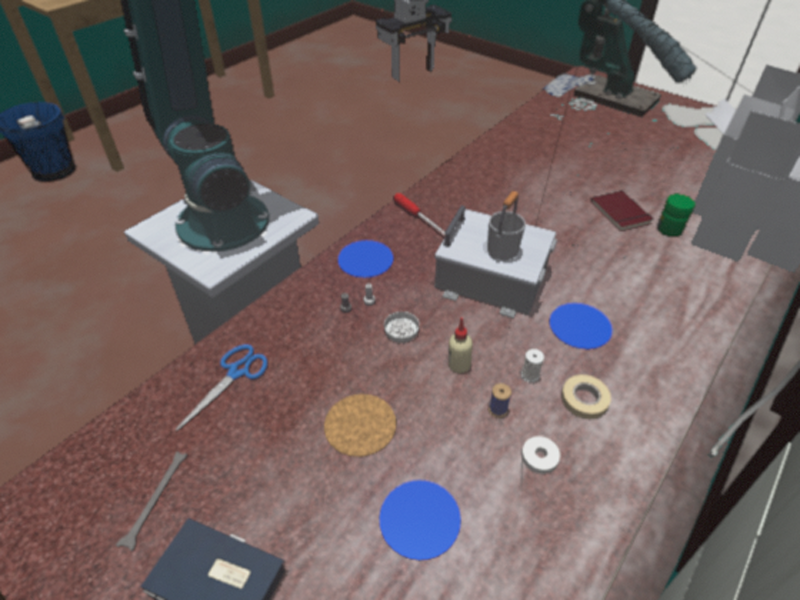

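Scene view (800x600): cork mat at (510,374), pail grip (308,230), bar centre about (290,306), lid corners roughly (275,236), (355,244), (334,318), (257,308). Side view: mat (360,424), grip (512,199), bar (455,226). I'll measure these, with enlarged crops of the box.

```bash
python3 - <<'E'
from h import *
S=imaging.get_calibration('scene'); D=imaging.get_calibration('side')
def tri(a,b):
    o1,d1=ray(S,.7*a[0],.7*a[1]);o2,d2=ray(D,.7*b[0],.7*b[1])
    t=np.linalg.lstsq(np.c_[d1,-d2],o2-o1,rcond=None)[0]
    return ((o1+t[0]*d1+o2+t[1]*d2)/2).round(4), np.linalg.norm(o1+t[0]*d1-o2-t[1]*d2).round(4)
print('mat',atz(S,.7*510,.7*374,.004).round(3),atz(D,.7*360,.7*424,.004).round(3))
print('grip',tri((308,230),(512,199)));print('bar',tri((290,306),(455,226)))
for p in [(275,236),(355,244),(334,318),(257,308)]: print(atz(S,.7*p[0],.7*p[1],.092).round(3))
for n,p,z in [('oil',(428,315),.0),('dish',(397,365),0),('dieT',(364,400),0),('dieS',(380,420),0),('spA',(425,270),0),('spB',(466,285),0)]: print(n,atz(S,.7*p[0],.7*p[1],z).round(3))
a=cv2.imread('pics/scene0.png')[190:350,230:390]; b=cv2.imread('pics/side0.png')[180:320,420:580]
b=cv2.copyMakeBorder(b,0,20,0,0,cv2.BORDER_CONSTANT)
cv2.imwrite('pics/crop.png',cv2.resize(np.hstack([a,b]),(800,400),interpolation=cv2.INTER_CUBIC))
E
```

```text
Traceback (most recent call last):
  File "h.py", line 12, in atz
    o,d=ray(c,u,v); return o+d*(z-o[2])/d[2]
                                        ~^^^
IndexError: invalid index to scalar variable.
```

```bash
python3 - <<'E'
s=open('h.py').read().replace("np.array(c['rotation'])","rot(c)")
s+='''
from scipy.spatial.transform import Rotation as Ro
def rot(c):
    r=np.array(c['rotation']); return r if r.shape==(3,3) else Ro.from_euler('xyz',r).as_matrix()
'''
open('h.py','w').write(s)
E
python3 - <<'E'
from h import *
S=imaging.get_calibration('scene'); D=imaging.get_calibration('side'); print(S['rotation'],S['k1'])
def tri(a,b):
    o1,d1=ray(S,.7*a[0],.7*a[1]);o2,d2=ray(D,.7*b[0],.7*b[1])
    t=np.linalg.lstsq(np.c_[d1,-d2],o2-o1,rcond=None)[0]
    return ((o1+t[0]*d1+o2+t[1]*d2)/2).round(4), np.linalg.norm(o1+t[0]*d1-o2-t[1]*d2).round(4)
print('mat',atz(S,.7*510,.7*374,.004).round(3),atz(D,.7*360,.7*424,.004).round(3))
print('grip',tri((308,230),(512,199)));print('bar',tri((290,306),(455,226)))
for p in [(275,236),(355,244),(334,318),(257,308)]: print(atz(S,.7*p[0],.7*p[1],.092).round(3))
for n,p,z in [('oil',(428,315),.0),('dish',(397,365),0),('dieT',(364,400),0),('dieS',(380,420),0),('spA',(425,270),0),('spB',(466,285),0)]: print(n,atz(S,.7*p[0],.7*p[1],z).round(3))
a=cv2.imread('pics/scene0.png')[190:350,230:390]; b=cv2.imread('pics/side0.png')[180:320,420:580]
b=cv2.copyMakeBorder(b,0,20,0,0,cv2.BORDER_CONSTANT)
cv2.imwrite('pics/crop.png',cv2.resize(np.hstack([a,b]),(800,400),interpolation=cv2.INTER_CUBIC))
E
```

```text
[ 0.64807248  0.01250149 -1.10752795] -0.16689222622084102
mat [ 0.604 -0.218  0.004] [ 0.609 -0.22   0.004]
grip (array([0.6083, 0.2185, 0.2089]), np.float64(0.0044))
bar (array([0.4995, 0.2064, 0.103 ]), np.float64(0.0001))
[0.65  0.339 0.092]
[0.703 0.175 0.092]
[0.519 0.12  0.092]
[0.473 0.268 0.092]
oil [ 0.666 -0.012  0.   ]
dish [ 0.528 -0.009  0.   ]
dieT [0.43  0.013 0.   ]
dieS [ 0.405 -0.034  0.   ]
spA [0.773 0.045 0.   ]
spB [ 0.774 -0.052  0.   ]
```

View pics/crop.png

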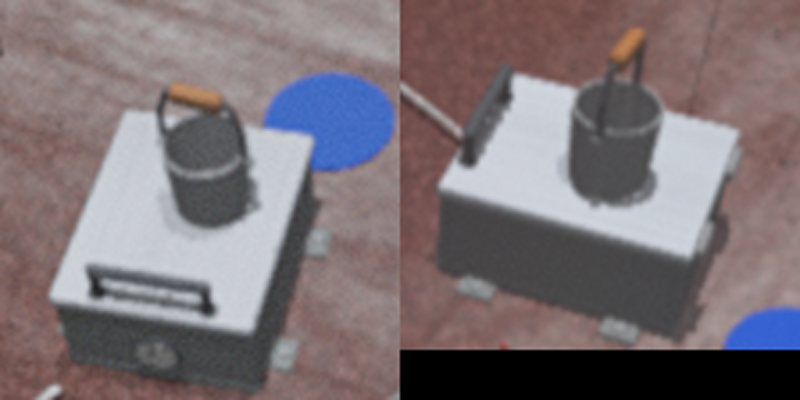

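Crop: lid corners in scene crop (128,112),(314,138),(252,330),(52,297), bar ends (90,268),(212,290), grip ends (167,92),(222,102). Side crop: lid corners (440,188),(512,75),(740,130),(690,255), grip centre (628,47). I'll fit the box pose to all corners.

```bash
python3 - <<'E'
from h import *
from scipy.optimize import least_squares as LS
S=imaging.get_calibration('scene'); D=imaging.get_calibration('side')
cs=lambda u,v:(.7*(u/2.5+230),.7*(v/2.5+190)); cd=lambda u,v:(.7*((u-400)/2.5+420),.7*(v/2.5+180))
# box-frame lid corners: BL,BR,FR,FL
C=[(.1,.08,.092),(.1,-.08,.092),(-.1,-.08,.092),(-.1,.08,.092)]
obs=[(S,C[i],cs(*p)) for i,p in enumerate([(128,112),(314,138),(252,330),(52,297)])]
obs+=[(D,C[i],cd(*p)) for i,p in [(2,(440,188)),(3,(512,75)),(0,(740,130)),(1,(690,255))]]
W=lambda q,p:np.r_[q[:2]+Ro.from_euler('z',q[2]).as_matrix()[:2,:2]@np.array(p[:2]),p[2]]
f=lambda q:np.r_[[np.subtract(proj(c,W(q,p)),m) for c,p,m in obs]].ravel()
r=LS(f,[.58,.22,.2],loss='soft_l1'); q=r.x; print(q.round(4)); print(f(q).reshape(-1,2).round(1).tolist())
print('bar pred',W(q,(-.09,0,.12)).round(4)); print('pred px bar ends scene',[((np.array(proj(S,W(q,(-.09,s*.039,.12))))/.7-[230,190])*2.5).round() for s in(1,-1)])
def tri(a,b):
    o1,d1=ray(S,*a);o2,d2=ray(D,*b); t=np.linalg.lstsq(np.c_[d1,-d2],o2-o1,rcond=None)[0]
    return ((o1+t[0]*d1+o2+t[1]*d2)/2).round(4), np.linalg.norm(o1+t[0]*d1-o2-t[1]*d2).round(4)
print('grip',tri(cs(194,97),cd(628,47)))
print('grip z .212',atz(S,*cs(194,97),.212),atz(D,*cd(628,47),.212))
e=[atz(S,*cs(*p),.212) for p in[(222,102),(167,92)]];d=e[1]-e[0];print('grip len,yaw',np.linalg.norm(d),np.arctan2(-d[0],d[1]))
e=[atz(D,*cd(*p),.212) for p in[(613,60),(642,35)]];d=e[1]-e[0];print('side',np.linalg.norm(d),np.arctan2(-d[0],d[1]))
# mat by colour
for n,c in(('scene',S),('side',D)):
    h=cv2.cvtColor(cv2.imread(f'pics/{n}0.png'),cv2.COLOR_BGR2HSV); m=cv2.inRange(h,(8,80,90),(25,255,255))
    k,l,st,ce=cv2.connectedComponentsWithStats(cv2.morphologyEx(m,cv2.MORPH_CLOSE,np.ones((5,5))))
    i=1+st[1:,4].argmax(); print(n,st[i],ce[i],atz(c,*(.7*ce[i]),.004))
E
```

```text
[0.5872 0.2262 0.2598]
[[0.9, -1.1], [-0.1, -1.0], [-0.0, -1.1], [0.8, -1.0], [-0.4, -1.2], [-1.8, -1.1], [-0.8, -0.1], [-0.3, -0.6]]
bar pred [0.5002 0.2031 0.12  ]
pred px bar ends scene [array([103., 270.]), array([200., 285.])]
grip (array([0.6079, 0.218 , 0.2108]), np.float64(0.0012))
grip z .212 [0.60642261 0.21665376 0.212     ] [0.60856506 0.21738582 0.212     ]
grip len,yaw 0.04415652733517619 0.20883849025510545
side 0.04030399115926432 -0.016562029867853236
scene [  93  479  117  121 3470] [151.90432277 546.34841499] [0.00552204 0.20453907 0.004     ]
side [  208    15   346   168 24457] [351.69530196 102.01308419] [-0.15448213  0.61936426  0.004     ]
```

```bash
cat >> h.py <<'E'
def go(pos,psi,pitch=None,R=None):
    o=robot.get_obs(); R0=Ro.from_euler('xyz',o['ee_rot']); R1=R if R is not None else Ro.from_euler('xyz',[np.pi,0,psi])
    print('t',round(o['time'],2),'at',o['tool_pos'].round(4),o['ee_rot'].round(3),'w',round(o['width'],4),'F',o['wrist_force'].round(1),'ff',np.round(o['finger_force'],1))
    print('shift',R0.inv().apply(np.array(pos)-o['tool_pos']).round(4),'turn',(R0.inv()*R1).as_rotvec().round(4))
E
python3 -c "
from h import *
go([.607,.217,.30],1.72)"
```

```text
t 0.1 at [0.1427 0.5307 0.2294] [-3.14  -0.     2.879] w 0.0942 F [-0.8 -0.6  0. ] ff 0.0
shift [-0.5298 -0.1825 -0.0703] turn [-1.8000e-03  1.0000e-03  1.1588e+00]
```

Emit:
drive_tool([
  [0.07,[-0.03,-0.01,-0.05],[0,0,0.1]],
  [0.07,[-0.08,-0.03,-0.07],[0,0,0.25]],
  [0.07,[-0.14,-0.05,-0.07],[0,0,0.4]],
  [0.07,[-0.2,-0.07,-0.07],[0,0,0.55]],
  [0.07,[-0.26,-0.09,-0.07],[0,0,0.7]],
])

```text
time: 0.72
tool_pos: [0.3699, 0.3766, 0.3001]
ee_rot: [-3.141, -0.0, 2.174]
wrist_force: [0.1, 1.4, 0.2]
width: 0.0702
finger_force: 0.0
```

```bash
python3 -c "
from h import *
go([.607,.217,.30],1.72)"
```

```text
t 0.72 at [0.3699 0.3766 0.3001] [-3.141 -0.     2.174] w 0.0702 F [0.1 1.4 0.2] ff 0.0
shift [-0.2659  0.1046  0.    ] turn [-4.000e-04 -1.000e-04  4.542e-01]
```

Emit:
drive_tool([
  [0.07,[-0.055,0.021,0],[0,0,0.1]],
  [0.07,[-0.11,0.042,0],[0,0,0.2]],
  [0.07,[-0.165,0.063,0],[0,0,0.3]],
  [0.07,[-0.22,0.086,0],[0,0,0.4]],
  [0.07,[-0.262,0.103,0],[0,0,0.454]],
])

```text
time: 1.35
tool_pos: [0.6046, 0.2198, 0.2992]
ee_rot: [-3.14, 0.0, 1.721]
wrist_force: [0.3, 0.7, -0.0]
width: 0.0699
finger_force: 0.0
```

```bash
python3 -c "
from h import *
import time
go([.607,.217,.30],1.72)
c=snap('wrist','w1.png'); print(c['position'])
go([.607,.217,.218],1.72)
print(proj(c,[.6075,.217,.22]),proj(c,[.606,-.219,.004]))"
```

```text
t 1.35 at [0.6046 0.2198 0.2992] [-3.14   0.     1.721] w 0.0699 F [ 0.3  0.7 -0. ] ff 0.0
shift [-0.0032  0.002  -0.0008] turn [-0.0017  0.0002  0.0013]
[0.59430859 0.29065274 0.45319303]
t 1.4 at [0.6083 0.2161 0.2975] [-3.141  0.004  1.715] w 0.0698 F [ 0.3 -1.6 -1. ] ff 0.0
shift [ 0.0014 -0.0011  0.0795] turn [-0.0008  0.0038 -0.0051]
(np.float64(278.70442632865917), np.float64(221.12183052803397)) (np.float64(240.83468250431991), np.float64(408.757914246214))
```

View pics/w1.png

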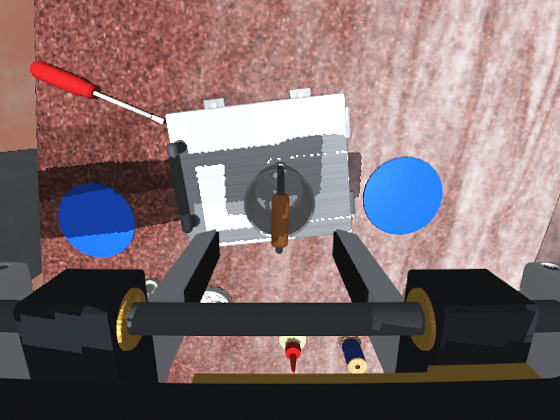

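Wrist view: grip centre at (279,221), exactly where predicted, aligned with the jaws. The bar runs from (178,148) to (190,228). Descending.

Emit:
drive_tool([
  [0.05,[0,0,0.025],[0,0,0]],
  [0.05,[0,0,0.05],[0,0,0]],
  [0.05,[0,0,0.07],[0,0,0]],
  [0.05,[0,0,0.08],[0,0,0]],
  [0.03,[0,0,0.081],[0,0,0]],
])

```text
time: 2.02
tool_pos: [0.6024, 0.2217, 0.2185]
ee_rot: [-3.14, 0.0, 1.725]
wrist_force: [0.8, 0.8, -0.7]
width: 0.0433
finger_force: 0.0
```

Emit:
drive_tool([
  [0.0,[0,0,0],[0,0,0]],
  [0.0,[0,0,0],[0,0,0]],
  [0.0,[0,0,0],[0,0,0]],
  [0.0,[0,0,0],[0,0,0]],
  [0.0,[0,0,0],[0,0,0]],
])

```text
time: 2.65
tool_pos: [0.6033, 0.2218, 0.2202]
ee_rot: [3.14, -0.0, 1.725]
wrist_force: [0.0, 0.3, 1.6]
width: 0.0137
finger_force: 30.0
```

Emit:
drive_tool([
  [0.0,[0,0,-0.005],[0,0,0]],
  [0.0,[0,0,-0.02],[0,0,0]],
  [0.0,[0,0,-0.045],[0,0,0]],
  [0.0,[0,0,-0.07],[0,0,0]],
  [0.0,[0,0,-0.085],[0,0,0]],
])

```text
time: 3.28
tool_pos: [0.6032, 0.2217, 0.3069]
ee_rot: [3.139, -0.0, 1.725]
wrist_force: [0.1, -0.5, -1.1]
width: 0.0138
finger_force: 30.0
```

```bash
python3 -c "
from h import *
go([.606,-.219,.305],1.72)"
```

```text
t 3.27 at [0.6032 0.2217 0.3069] [ 3.139 -0.     1.725] w 0.0138 F [ 0.1 -0.5 -1.1] ff 30.0
shift [-0.436  -0.0648  0.0016] turn [ 0.0026 -0.0004  0.0048]
```

Emit:
drive_tool([
  [0.0,[-0.01,-0.0015,0],[0,0,0]],
  [0.0,[-0.03,-0.0045,0],[0,0,0]],
  [0.0,[-0.06,-0.009,0],[0,0,0]],
  [0.0,[-0.095,-0.014,0],[0,0,0]],
  [0.0,[-0.13,-0.019,0],[0,0,0]],
])

```text
time: 3.9
tool_pos: [0.6033, 0.0877, 0.3027]
ee_rot: [-3.138, 0.0, 1.724]
wrist_force: [-0.2, 0.4, -1.9]
width: 0.0135
finger_force: 30.0
```

Emit:
drive_tool([
  [0.0,[-0.035,-0.005,0],[0,0,0]],
  [0.0,[-0.07,-0.01,0],[0,0,0]],
  [0.0,[-0.105,-0.0155,0],[0,0,0]],
  [0.0,[-0.14,-0.021,0],[0,0,0]],
  [0.0,[-0.175,-0.026,0],[0,0,0]],
])

```text
time: 4.53
tool_pos: [0.604, -0.0891, 0.3028]
ee_rot: [-3.139, -0.001, 1.723]
wrist_force: [1.0, 0.2, -1.9]
width: 0.0137
finger_force: 30.0
```

Emit:
drive_tool([
  [0.0,[-0.035,-0.005,0],[0,0,0]],
  [0.0,[-0.065,-0.01,0],[0,0,0]],
  [0.0,[-0.09,-0.0135,0],[0,0,0]],
  [0.0,[-0.11,-0.016,0],[0,0,0]],
  [0.0,[-0.12,-0.018,0],[0,0,0]],
])

```text
time: 5.15
tool_pos: [0.6052, -0.2095, 0.3034]
ee_rot: [-3.14, -0.001, 1.723]
wrist_force: [-0.3, 0.4, -1.3]
width: 0.0139
finger_force: 30.0
```

```bash
python3 -c "
from h import *
go([.606,-.219,.135],1.725)
c=snap('wrist','w2.png'); c=snap('side','s2.png')
go([.606,-.219,.135],1.725)
a=cv2.imread('pics/w2.png'); b=cv2.imread('pics/s2.png'); cv2.imwrite('pics/m2.png',cv2.resize(np.hstack([a,b]),(800,300)))
for n in('wrist','side'):
  c=imaging.get_calibration(n); print(proj(c,[.606,-.219,.004]), np.array(proj(c,[.606,-.219,.31])))"
```

```text
t 5.15 at [ 0.6052 -0.2095  0.3034] [-3.140e+00 -1.000e-03  1.723e+00] w 0.0139 F [-0.3  0.4 -1.3] ff 30.0
shift [-0.0097 -0.0003  0.1684] turn [-0.0017 -0.001  -0.0018]
t 5.25 at [ 0.6055 -0.209   0.3038] [-3.141e+00 -1.000e-03  1.723e+00] w 0.0135 F [ 0.   0.5 -2.2] ff 30.0
shift [-0.0101 -0.0008  0.1688] turn [-0.0009 -0.0006 -0.0017]
(np.float64(275.0289738784322), np.float64(179.9999416347211)) [273.40602065 282.84841468]
(np.float64(251.1958512745747), np.float64(295.91909473191555)) [242.87737976 203.33465409]
```

View pics/m2.png

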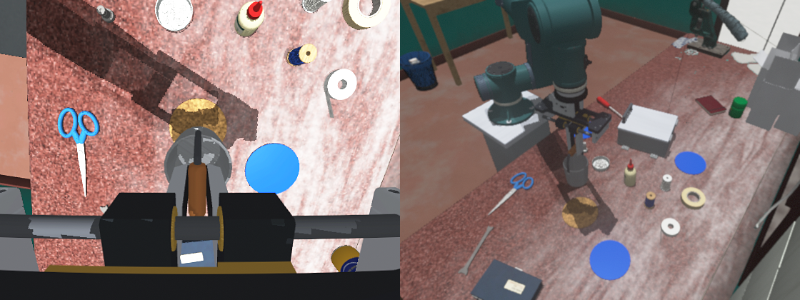

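Pail is held upright; the mat in the side view sits at (252,297), as predicted (251,296). Lowering.

Emit:
drive_tool([
  [0.0,[-0.01,-0.001,0.015],[0,0,0]],
  [0.0,[-0.01,-0.001,0.05],[0,0,0]],
  [0.0,[-0.01,-0.001,0.085],[0,0,0]],
  [0.0,[-0.01,-0.001,0.115],[0,0,0]],
  [0.0,[-0.01,-0.001,0.14],[0,0,0]],
])

```text
time: 5.88
tool_pos: [0.6057, -0.217, 0.1616]
ee_rot: [-3.139, -0.002, 1.726]
wrist_force: [-0.7, 0.1, -1.5]
width: 0.0138
finger_force: 30.0
```

Emit:
drive_tool([
  [0.0,[0,0,0.01],[0,0,0]],
  [0.0,[0,0,0.018],[0,0,0]],
  [0.0,[0,0,0.024],[0,0,0]],
  [0.0,[0,0,0.028],[0,0,0]],
  [0.0,[0,0,0.03],[0,0,0]],
])

```text
time: 6.5
tool_pos: [0.6066, -0.2181, 0.1348]
ee_rot: [3.141, 0.0, 1.725]
wrist_force: [-0.2, 1.1, -2.4]
width: 0.0136
finger_force: 30.0
```

Emit:
drive_tool([
  [0.0,[0,0,0.001],[0,0,0]],
  [0.0,[0,0,0.002],[0,0,0]],
  [0.0,[0,0,0.002],[0,0,0]],
])

```text
time: 6.88
tool_pos: [0.6064, -0.218, 0.1325]
ee_rot: [3.141, 0.0, 1.725]
wrist_force: [0.7, -0.4, -1.8]
width: 0.0138
finger_force: 30.0
```

Force noise is about 1 N, so I step down until contact shows.

Emit:
drive_tool([
  [0.0,[0,0,0.001],[0,0,0]],
  [0.0,[0,0,0.001],[0,0,0]],
])

```text
time: 7.12
tool_pos: [0.6067, -0.2181, 0.1322]
ee_rot: [3.141, 0.001, 1.725]
wrist_force: [-0.9, -0.2, 0.4]
width: 0.0136
finger_force: 30.0
```

Emit:
drive_tool([
  [0.0,[0,0,0.001],[0,0,0]],
  [0.0,[0,0,0.001],[0,0,0]],
])

```text
time: 7.38
tool_pos: [0.6071, -0.218, 0.132]
ee_rot: [3.139, 0.001, 1.725]
wrist_force: [0.5, 1.0, 5.0]
width: 0.0137
finger_force: 30.0
```

```bash
python3 -c "
from h import *
c=snap('side','s3.png'); go([.606,-.218,.131],1.725)
print(proj(c,[.606,-.218,.004]))
a=cv2.imread('pics/s3.png')[200:330,180:320]; cv2.imwrite('pics/s3c.png',cv2.resize(a,None,fx=4,fy=4))"
```

```text
t 7.42 at [ 0.6071 -0.218   0.132 ] [3.139e+00 1.000e-03 1.725e+00] w 0.0141 F [0.6 1.4 4.3] ff 30.0
shift [ 0.0002 -0.0011  0.001 ] turn [ 0.0025  0.0009 -0.0001]
(np.float64(251.4745286554134), np.float64(295.6328271935549))
```

View pics/s3c.png

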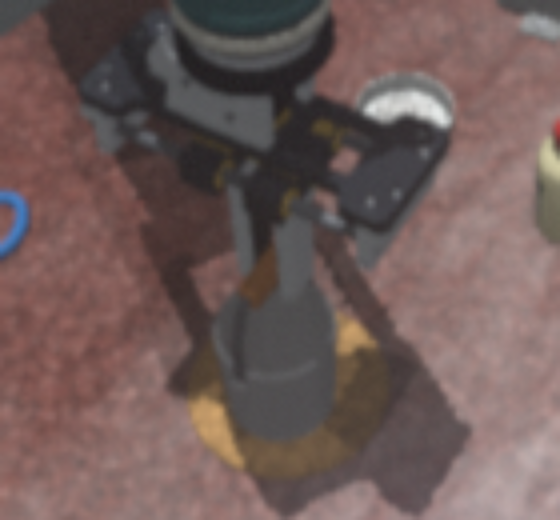

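Pail is in contact (+5 N). Its foot's front edge (277,440) sits 35 px inside the mat's front edge (290,475), and a concentric placing would give about 38 px, so it is centred. Releasing.

Emit:
drive_tool([
  [0.02,[0,0,-0.001],[0,0,0]],
  [0.035,[0,0,-0.001],[0,0,0]],
  [0.05,[0,0,-0.001],[0,0,0]],
  [0.06,[0,0,-0.001],[0,0,0]],
  [0.06,[0,0,-0.001],[0,0,0]],
])

```text
time: 8.05
tool_pos: [0.6063, -0.218, 0.1313]
ee_rot: [-3.141, -0.0, 1.725]
wrist_force: [0.1, 0.1, 0.2]
width: 0.0564
finger_force: 0.0
```

Emit:
drive_tool([
  [0.06,[0,0,-0.02],[0,0,0]],
  [0.06,[0,0,-0.05],[0,0,0]],
  [0.06,[0,0,-0.09],[0,0,0]],
  [0.06,[0,0,-0.13],[0,0,0]],
  [0.06,[0,0,-0.17],[0,0,0]],
])

```text
time: 8.68
tool_pos: [0.6063, -0.2179, 0.3049]
ee_rot: [3.139, 0.001, 1.725]
wrist_force: [0.7, 0.2, 0.2]
width: 0.06
finger_force: 0.0
```

```bash
python3 -c "
from h import *
c=snap('side','s4.png'); d=snap('scene','c4.png')
a=cv2.imread('pics/s4.png')[200:330,180:320];b=cv2.imread('pics/c4.png'); u,v=map(int,proj(d,[.606,-.218,.004])); print(proj(c,[.606,-.218,.004]),proj(d,[.606,-.218,.004]))
b=b[v-90:v+40,u-70:u+70];cv2.imwrite('pics/s4c.png',cv2.resize(np.hstack([a,b]),(800,371)))
cx=[.500,.203,.12]
go([.5,.203,.28],np.pi/2+.26)"
```

```text
(np.float64(251.4745286554134), np.float64(295.6328271935549)) (np.float64(357.2743781706135), np.float64(261.226031923877))
t 8.78 at [ 0.6079 -0.2187  0.3101] [3.13  0.008 1.725] w 0.0598 F [ 1.  -0.1  0.3] ff 0.0
shift [ 0.4334 -0.0422  0.0264] turn [ 0.011   0.0081 -0.106 ]
```

View pics/s4c.png

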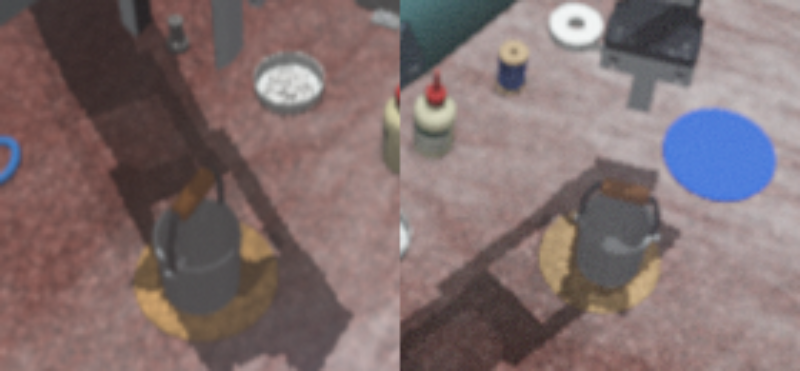

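Pail stands upright and centred on the mat, free of the gripper. Moving over the bar.

Emit:
drive_tool([
  [0.06,[0.04,-0.004,0],[0,0,-0.02]],
  [0.06,[0.09,-0.009,0],[0,0,-0.04]],
  [0.06,[0.145,-0.014,0],[0,0,-0.06]],
  [0.06,[0.2,-0.02,0],[0,0,-0.08]],
  [0.06,[0.25,-0.025,0],[0,0,-0.106]],
])

```text
time: 9.4
tool_pos: [0.5423, 0.027, 0.3015]
ee_rot: [3.141, -0.0, 1.832]
wrist_force: [0.6, 0.2, 0.6]
width: 0.0602
finger_force: 0.0
```

```bash
python3 -c "
from h import *
go([.5,.203,.24],np.pi/2+.26)"
```

```text
t 9.4 at [0.5423 0.027  0.3015] [ 3.141 -0.     1.832] w 0.0602 F [0.6 0.2 0.6] ff 0.0
shift [0.1809 0.0045 0.0616] turn [ 0.0003 -0.0002  0.001 ]
```

Emit:
drive_tool([
  [0.05,[0.045,0.001,0.01],[0,0,0]],
  [0.05,[0.09,0.002,0.03],[0,0,0]],
  [0.05,[0.13,0.003,0.05],[0,0,0]],
  [0.05,[0.165,0.004,0.06],[0,0,0]],
  [0.05,[0.18,0.005,0.062],[0,0,0]],
])

```text
time: 10.02
tool_pos: [0.5008, 0.2018, 0.2385]
ee_rot: [-3.14, 0.0, 1.833]
wrist_force: [-0.9, -0.5, 0.0]
width: 0.05
finger_force: 0.0
```

Emit:
drive_tool([
  [0.05,[0,0,0],[0,0,0]],
  [0.05,[0,0,0],[0,0,0]],
])

```text
time: 10.28
tool_pos: [0.5026, 0.1995, 0.2402]
ee_rot: [3.14, 0.001, 1.83]
wrist_force: [0.1, 0.2, 0.4]
width: 0.0501
finger_force: 0.0
```

```bash
python3 -c "
from h import *
go([.5,.203,.126],np.pi/2+.26)
c=snap('wrist','w5.png'); print(proj(c,[.5,.203,.12]), [proj(c,[.5-s*.039*np.sin(.26),.203+s*.039*np.cos(.26),.12]) for s in (1,-1)])
go([.5,.203,.126],np.pi/2+.26)"
```

```text
t 10.28 at [0.5026 0.1995 0.2402] [3.14e+00 1.00e-03 1.83e+00] w 0.0501 F [0.1 0.2 0.4] ff 0.0
shift [ 0.0041 -0.0017  0.1142] turn [ 0.0013  0.0006 -0.0012]
(np.float64(273.51449339647075), np.float64(199.55700862765934)) [(np.float64(273.363668083929), np.float64(156.4169709254387)), (np.float64(273.65813455401377), np.float64(239.84370541779367))]
t 10.32 at [0.5026 0.1994 0.2402] [3.14  0.    1.829] w 0.0499 F [-0.2  0.3 -0.6] ff 0.0
shift [ 0.0042 -0.0018  0.1142] turn [ 0.0013  0.0005 -0.0016]
```

View pics/w5.png

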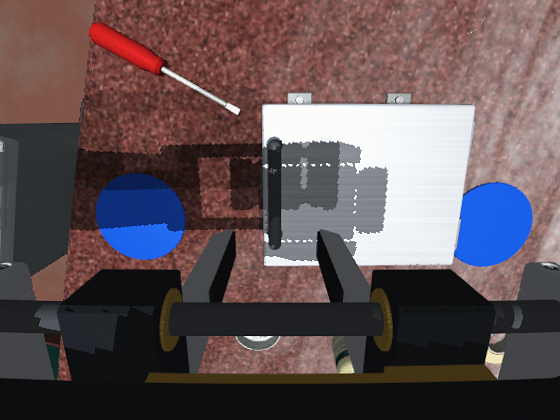

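Bar is vertical in the image at column 274, rows 138–248, centre (274,193): exactly aligned with the jaws, 6 mm further along the bar than predicted. Descending with that correction.

Emit:
drive_tool([
  [0.05,[0.005,-0.001,0.03],[0,0,0]],
  [0.05,[0.01,-0.0015,0.06],[0,0,0]],
  [0.05,[0.01,-0.0015,0.085],[0,0,0]],
  [0.05,[0.01,-0.0015,0.105],[0,0,0]],
  [0.05,[0.01,-0.0015,0.113],[0,0,0]],
])

```text
time: 10.95
tool_pos: [0.4978, 0.2086, 0.1254]
ee_rot: [-3.14, 0.0, 1.829]
wrist_force: [0.1, -0.2, 1.5]
width: 0.0503
finger_force: 0.0
```

Emit:
drive_tool([
  [0.03,[0,0,0],[0,0,0]],
  [0.0,[0,0,0],[0,0,0]],
  [0.0,[0,0,0],[0,0,0]],
  [0.0,[0,0,0],[0,0,0]],
  [0.0,[0,0,0],[0,0,0]],
])

```text
time: 11.58
tool_pos: [0.4984, 0.21, 0.1271]
ee_rot: [3.14, -0.0, 1.831]
wrist_force: [0.5, -0.6, 1.4]
width: 0.011
finger_force: 30.0
```

Emit:
drive_tool([
  [0.0,[0,0,0],[0,0,0]],
])

```text
time: 11.7
tool_pos: [0.4984, 0.2099, 0.1271]
ee_rot: [3.14, -0.0, 1.831]
wrist_force: [1.8, 0.4, 1.8]
width: 0.0114
finger_force: 30.0
```

Bar gripped (11.4 mm, 30 N). Pulling along the hinge arc, in small steps.

Emit:
drive_tool([
  [0.0,[0,0.001,-0.004],[0.02,0,0]],
  [0.0,[0,0.0018,-0.0075],[0.04,0,0]],
  [0.0,[0,0.003,-0.0112],[0.06,0,0]],
  [0.0,[0,0.0042,-0.015],[0.08,0,0]],
  [0.0,[0,0.0055,-0.0187],[0.1,0,0]],
])

```text
time: 12.32
tool_pos: [0.5037, 0.2114, 0.1455]
ee_rot: [-3.042, -0.0, 1.831]
wrist_force: [4.0, 1.3, -2.0]
width: 0.0112
finger_force: 30.0
```

```bash
python3 -c "
from h import *
go([.5,.203,.126],1.83)
print(robot.get_obs()['wrist_torque'])"
```

```text
t 12.32 at [0.5037 0.2114 0.1455] [-3.042 -0.     1.831] w 0.0112 F [ 4.   1.3 -2. ] ff 30.0
shift [-0.0071 -0.0038  0.02  ] turn [-1.001e-01 -1.000e-04  8.000e-04]
[ 0.21486566 -0.82016117 -0.02988146]
```

Emit:
drive_tool([
  [0.0,[0,0.001,-0.0036],[0.019,0,0]],
  [0.0,[0,0.002,-0.0071],[0.0375,0,0]],
  [0.0,[0,0.003,-0.0107],[0.056,0,0]],
  [0.0,[0,0.004,-0.0142],[0.075,0,0]],
  [0.0,[0,0.004,-0.0142],[0.075,0,0]],
])

```text
time: 12.95
tool_pos: [0.5088, 0.2127, 0.1589]
ee_rot: [-2.967, -0.0, 1.831]
wrist_force: [4.5, 1.7, -3.5]
width: 0.011
finger_force: 30.0
```

Emit:
drive_tool([
  [0.0,[0,0,0],[0,0,0]],
  [0.0,[0,0,0],[0,0,0]],
  [0.0,[0,0,0],[0,0,0]],
  [0.0,[0,0,0],[0,0,0]],
])

```text
time: 13.45
tool_pos: [0.5088, 0.2127, 0.1587]
ee_rot: [-2.968, -0.0, 1.831]
wrist_force: [6.1, 1.9, -4.2]
width: 0.0112
finger_force: 30.0
```

```bash
python3 -c "
from h import *
go([.5,.203,.126],1.83)
c=snap('side','s6.png'); a=cv2.imread('pics/s6.png')[100:330,180:420]; cv2.imwrite('pics/s6c.png',cv2.resize(a,None,fx=2.5,fy=2.5))"
```

```text
t 13.45 at [0.5088 0.2127 0.1587] [-2.968 -0.     1.831] w 0.0112 F [ 6.1  1.9 -4.2] ff 30.0
shift [-0.0071 -0.0051  0.0341] turn [-1.736e-01 -1.000e-04  9.000e-04]
```

View pics/s6c.png

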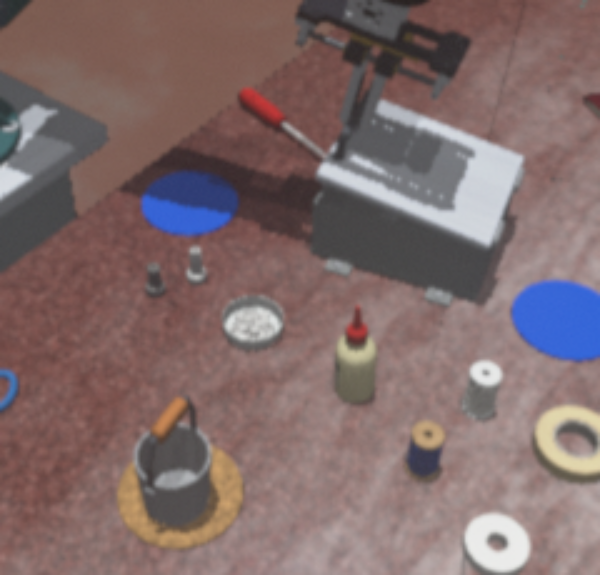

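The lid is ajar and held by the bar: the bar has risen about 32 mm, so the angle is about 0.17 rad. The pail stands on the mat and the bystanders have not moved. Handing in.

```bash
python3 -c "
from bench import robot
print(robot.close_job())"
```

```text
the job is handed in; nothing more can be done
None
```

I handed the job in with the pail upright on the cork mat and the lid held by its bar about 0.17 rad open, front edge roughly 34 mm up; the hand-in returned no verdict.

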